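# Set out the office desk: stamps, glue stick and paperweight

### The job

Get the office desk ready for the morning's forms: stand the round seal stamp, face down, on the middle of the round ink pad, and the oblong stamp, face down, on the middle of the oblong ink pad with its length along the pad's length; put the glue stick, cap up, in the empty pen cup, and set the glass paperweight on the middle of the pile of blank slips. Do not knock over or push aside the tea glass that stands among them.

Things in the scene. Friction and masses are not known exactly. Their poses are not given: they have to be found in the camera images.
- round_stamp_mid (a point): The round seal stamp, standing on its face: turned plain wood, 80 mm tall, round when seen from above. Black rubber face 40 mm across at the bottom, wooden mount 44 mm across from 4 to 18 mm up, thin neck, then a knob handle 31 mm across at its widest, 60 mm up (29 to 31 mm from 48 to 72 mm up). 90 g. This point is on its axis, half-way up (40 mm above its underside); z is up.
- oblong_stamp_mid (a point): The oblong address stamp, standing on its face: plain wood, 76 mm tall. Black rubber face 66 x 26 mm, wooden mount 70 x 30 mm reaching 22 mm up, then a bar handle 50 mm long (x), 20 mm wide (y) from 32 to 76 mm up. 110 g. This point is at its centre, half-way up (38 mm above its underside); x is its length, y its width, z up.
- glue_stick_mid (a point): The glue stick, standing on its end, cap up: a white tube 28 mm across and 110 mm tall with a grey cap and grey foot, 50 g. This point is on its axis, half-way up (55 mm above its underside); z is up.
- paperweight_mid (a point): The glass paperweight: a clear greenish glass ball with a small flower inside, 56 mm across with a flat ground on its underside, 50 mm tall, widest 22 mm above its underside, 220 g. It rests on its flat. This point is on its axis, half-way up (25 mm above its underside); z is up.
- round_pad: The round ink pad: a round steel tin 97 mm across, open, its dark felt 86 mm across, flat, with its top 14 mm above the desk. Fixed. Origin at the centre of its underside, on the desk.
- oblong_pad: The oblong ink pad: an oblong steel tin 133 x 89 mm, open, its dark felt 118 mm (x) by 74 mm (y), flat, with its top 14 mm above the desk. Fixed. Origin at the centre of its underside, on the desk; x is its length, y its width.
- pen_cup: The empty pen cup: a square grey plastic cup with an open top, 68 x 68 mm and 75 mm tall, straight walls 3 mm thick (62 mm square inside), inner floor 3 mm above the desk. Fixed. Origin at the centre of its underside, on the desk; x and y run square to its sides.
- slip_pile: The pile of blank slips: a neat white block of paper 118 mm (x) by 88 mm (y), flat top 20 mm above the desk. Fixed. Origin at the centre of its underside, on the desk; x is its length.
- tea_glass: An empty round tea glass, clear, 62 mm across at the rim and 85 mm tall, loose (160 g), standing among the things. It is not part of the job and stays where it is. Origin at the centre of its underside.
There are look-alikes about, which are no part of the job. Leave any brown or yellow look-alike of the round_pad alone. What is shaped like the part that bears oblong_stamp_mid but blue is not meant.

How it is judged:
By the outcome, as a careful person would: the job done as asked, in the order asked, and still so for the second after the job is handed in, with the robot touching nothing.
It also fails if it takes over 104 s, if anything falls off the work surface, if the arm or the gripper's body presses on something with over 40 N, if the wrist force passes 120 N, or if a joint passes its speed limit or range.

### The arm

A 7-joint arm with a two-finger parallel gripper is mounted at the origin on the work surface. World frame = base frame: x ahead of the robot, y to its left, z up, the work surface at z = 0. Lengths are in m, angles in rad, forces in N, time in s.
With the tool pointing down it reaches from about 0.375 to 0.925 m from the base axis. Payload 3.1 kg.
Tool frame: the origin (TCP) lies at the very end of the fingers, on their centre line; the grasp point (between the pads) lies 19 mm behind it; z points along the fingers, y is the line along which they close (so a half turn about z gives the same grasp; the last joint's range is limited). The gripper opens to 85 mm and grips with 20 to 120 N. Pads are 22 mm wide; open, the fingers measure 114 mm over their backs; the gripper's body (76 mm by 85 mm) begins 54 mm behind the grasp point. The pads swing forward as they close: fully open they stand 13 mm farther back than shut.
Start: joints at [1.193, 0.383, 0.044, 1.598, -0.018, 1.161, -0.05], TCP at [0.18, -0.625, 0.231] pointing down, gripper open.
Joint ranges: [-2.61, 2.61], [-0.41, 2.15], [-1.48, 1.57], [0, 2.5], [-1.57, 4.71], [0.05, 1.97], [-2.85, 2.85]. Speed limits (rad/s): [2.79, 2.79, 3.14, 3.14, 3.14, 3.14, 3.14].

### API

Orientations are given as a unit quaternion [w, x, y, z].
In Python, from rig import arm gives the robot as it stands.
- The arm moves only by the tool carry_out, never from a script. Its argument "moves" is a list of rows, each a list of 5 numbers: the shift along the world's x, y, z in m, then the turn about the world's z in rad, then the finger opening in m, from 0 to 0.0854. A call has 1 to 20 rows; each row is the pose to reach, as a shift and turn from the pose commanded when the call began; what a row does not reach only later rows make up. A row lasts 1/10 s, in which the tool goes at most 50 mm and 8.59 degrees, less where a joint would pass 70% of its speed; a pose out of reach is approached as far as the arm can. A call with a gripper value outside its range is refused whole. The fingers move at their own pace and stop on an object; "force" is the grip in N (left out, the last holds). Time passes only in rows, so rows that repeat a pose let the fingers close. It gives the time, the measured TCP pose, the force, the opening and the grip force at its end, in the units of the state.
- arm.sense(): the state, without advancing time (a new reading comes with each control period).
- arm.grab_frame(name): name is "side" or "top"; returns the picture (384x512x3 uint8, blue, green, red); there is no depth.
- arm.camera_params(name): a dict with "mtx" (3x3 intrinsics, pixels), "cam_to_world" (4x4, takes a point from camera to world coordinates). Camera axes: x right, y down, z forward; pixel columns grow to the right and rows downward; lengths in m; the calibration is good to about 2 mm. A picture is of the moment at which its call begins. camera_params takes no time and is no camera call.
- arm.finish_job(): hands the job in; it is judged then, once.
The state is a dict: "time": time; "joint_pos": joint angles; "joint_velocities": joint speeds; "joint_efforts": joint torques, N m; "tool_pos": TCP position; "ee_rot": TCP orientation; "wrist_force": force on the tool from outside, world axes, zero at the start; "moment": the same for the moment, N m; "finger_gap": finger opening in m; "gripper_force": force on a finger pad.
Only numpy, scipy, OpenCV 4.12 (cv2) and the standard library are available. Lean on these libraries where they do the work, as an engineer would, in place of code of your own. Each camera call takes 0.05 s, during which the arm holds its last target. There are 200 camera calls.

## Working session

There is one attempt and no reset: what is moved stays moved. The work goes in short steps, Python scripts to look and compute and a tool call to move; the robot and the scene stay as the last step left them, time stands still between calls to the robot, and variables do not carry over. Pictures are saved under pics/ and viewed, at most 14 in all, crops included, and the job is handed in when it is done.

Besides the shell and the picture viewer there is one more tool, called after "Request:" by a JSON object that holds its "name" and its "arguments", one argument or row to a line. carry_out: Moves the arm, as the interface text tells. Its arguments: {"type":"object","properties":{"moves":{"type":"array","items":{"type":"array","items":{"type":"number"}}},"force":{"type":"number"}},"required":["moves"]}

```bash
mkdir -p pics; ls
python3 - <<'E'
from rig import arm
import cv2
for n in("top","side"):
    cv2.imwrite(f"pics/{n}0.png",arm.grab_frame(n)); p=arm.camera_params(n); print(p["mtx"],p["cam_to_world"])
s=arm.sense();print(s)
E
```

```text
pics
[[469.67622518   0.         256.92880575]
 [  0.         469.67622518 190.3788725 ]
 [  0.           0.           1.        ]] [[-0.02207515 -0.99522368  0.09509215  0.32363807]
 [-0.99973805  0.0225496   0.00391763  0.02209305]
 [-0.00604321 -0.09498076 -0.99546077  1.19440927]
 [ 0.          0.          0.          1.        ]]
[[387.42063528   0.         258.25161552]
 [  0.         387.42063528 188.26606482]
 [  0.           0.           1.        ]] [[-0.98372398 -0.13404658  0.11966058  0.31698035]
 [-0.17961674  0.71505962 -0.67559423  0.74659125]
 [ 0.00499665 -0.68609129 -0.7274983   0.80717296]
 [ 0.          0.          0.          1.        ]]
{'time': 0.1, 'joint_pos': array([ 1.19321702,  0.38377169,  0.04383483,  1.59943816, -0.01785356,
        1.16124048, -0.04986712]), 'joint_velocities': array([ 3.25475882e-05, -1.71765068e-03,  7.88553480e-04, -3.78742672e-03,
       -5.67834055e-04,  2.15357990e-04,  5.39001266e-04]), 'joint_efforts': array([ 2.49265795e-03, -4.34729934e+01,  1.02985360e+00, -2.50453824e+01,
        1.10148537e-02,  5.47687960e-03,  7.86211842e-06]), 'tool_pos': array([ 0.17923605, -0.62388544,  0.22999105]), 'ee_rot': array([-1.20589581e-03,  9.90221389e-01,  1.39499397e-01, -2.56554698e-04]), 'wrist_force': array([0.46085599, 1.04195041, 0.85708968]), 'moment': array([ 0.04620825, -0.00496876, -0.0113836 ]), 'gripper_force': 0.0, 'finger_gap': 0.08559837567394453}
```

View pics/top0.png

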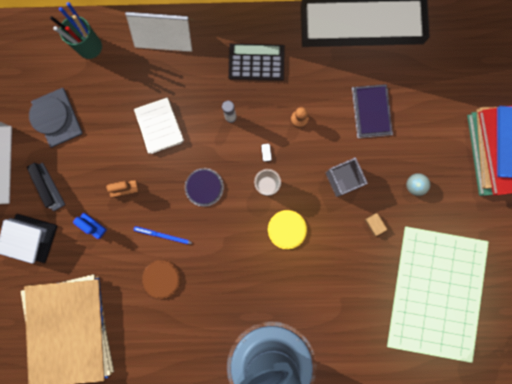

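View pics/side0.png

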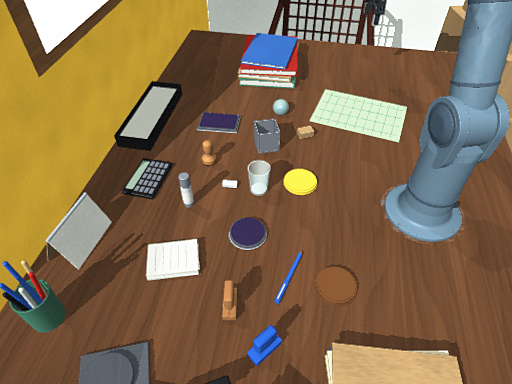

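```bash
cat > h.py <<'E'
import cv2, numpy as np
from rig import arm
def ray(n,uv,z):
    p=arm.camera_params(n);T=p["cam_to_world"]
    d=T[:3,:3]@np.linalg.inv(p["mtx"])@np.r_[uv,1.];o=T[:3,3]
    return o+d*(z-o[2])/d[2]
def proj(n,P):
    p=arm.camera_params(n);T=np.linalg.inv(p["cam_to_world"]);c=p["mtx"]@(T[:3,:3]@np.asarray(P)+T[:3,3]);return c[:2]/c[2]
def masks(im):
    b,g,r=[im[...,i].astype(int) for i in range(3)]
    return {"grey":((r-b)<25).astype(np.uint8),"orange":((r>135)&(r-b>60)&(g<r-30)).astype(np.uint8),"white":((b>150)).astype(np.uint8)}
def blob(im,kind,uv,half=45):
    m=masks(im)[kind]
    u,v=uv;w=np.zeros_like(m);w[max(0,v-half):v+half,max(0,u-half):u+half]=1
    m=m*w
    cs,_=cv2.findContours(m,cv2.RETR_EXTERNAL,cv2.CHAIN_APPROX_NONE)
    cs=[c for c in cs if cv2.contourArea(c)>15]
    return min(cs,key=lambda c:-cv2.pointPolygonTest(c,(float(u),float(v)),True)) if cs else None
def rect(n,c,z):
    P=np.array([ray(n,q,z)[:2] for q in c.reshape(-1,2).astype(float)],np.float32)*1000
    return cv2.minAreaRect(P),cv2.minEnclosingCircle(P)
E
python3 - <<'E'
from h import *
im=cv2.imread("pics/top0.png"); big=cv2.resize(im,None,fx=3,fy=3,interpolation=cv2.INTER_CUBIC)
L=[("round_pad","grey",(204,187),.014),("oblong_pad","grey",(373,111),.014),("cup","grey",(347,177),.075),("slip","white",(159,126),.02),
("round","orange",(300,116),.06),("oblong","orange",(122,187),.076),("glue","grey",(229,108),.11),("ball","grey",(418,184),.022),("tea","grey",(267,182),.085)]
for n,k,uv,z in L:
    c=blob(im,k,uv,32)
    if c is None: print(n,None);continue
    r,e=rect("top",c,z); print(n,np.round(r[0]),np.round(r[1]),round(r[2],1),"circ",np.round(e[0]),round(e[1]))
    cv2.drawContours(big,[c*3+1],-1,(0,255,0),1)
cv2.imwrite("pics/ov.png",big[180:780,300:1100] if 0 else big[210:630,290:1320][:, :])
cv2.imwrite("pics/ov.png",cv2.resize(big[210:630,290:1320],(800,326)))
E
```

```text
round_pad [448. 160.] [96. 91.] 88.7 circ [449. 161.] 49
oblong_pad [ 635. -273.] [134.  91.] 3.7 circ [ 636. -272.] 79
cup [ 458. -188.] [71. 83.] 22.0 circ [ 458. -189.] 51
slip [609. 275.] [124.  95.] 18.1 circ [610. 276.] 74
round [617. -77.] [30. 49.] 57.9 circ [615. -80.] 24
oblong [442. 364.] [33. 48.] 10.1 circ [445. 364.] 25
glue [616.  89.] [53. 27.] 9.1 circ [616.  89.] 27
ball [ 442. -377.] [58. 56.] 61.5 circ [ 441. -377.] 30
tea [448.  -0.] [57. 55.] 88.7 circ [448.   1.] 30
```

View pics/ov.png

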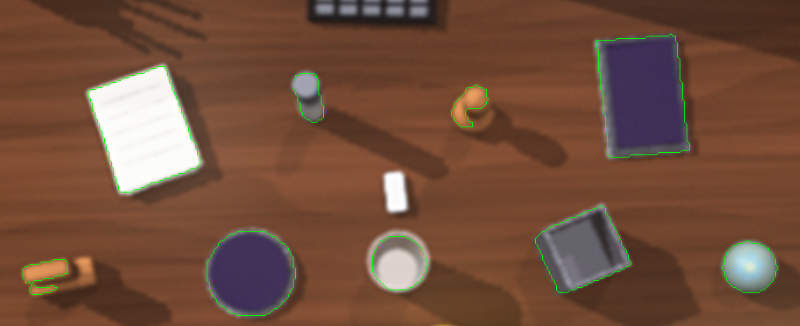

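Run:
```python
from h import *
t=cv2.imread("pics/top0.png");s=cv2.imread("pics/side0.png")
def cr(im,u,v):return cv2.resize(im[v-25:v+25,u-22:u+22],None,fx=6,fy=6,interpolation=cv2.INTER_CUBIC)
def g(im,L):
    return np.hstack([cr(im,*p) for p in L])
cv2.imwrite("pics/m.png",np.vstack([g(t,[(122,187),(347,177),(300,118)]),g(s,[(230,300),(266,136),(208,153)])]))
```

```text
(no output)
```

View pics/m.png

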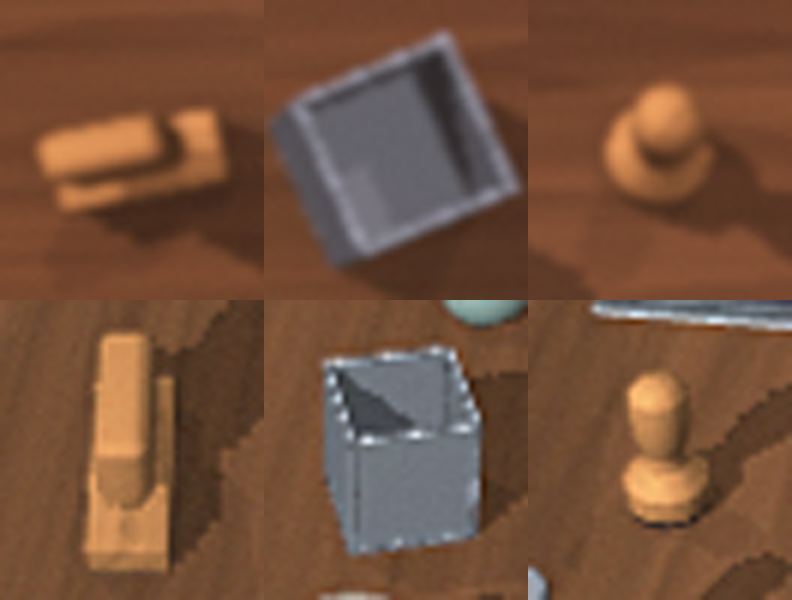

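Run:
```python
from h import *
def P(n,c,q,z): return ray(n,(c[0]-22+(q[0]+.5)/6-.5,c[1]-25+(q[1]+.5)/6-.5),z)[:2]*1000
C=np.array([P("top",(347,177),q,.075) for q in [(36,100),(184,35),(254,188),(106,255)]])
print("cup",C.mean(0),cv2.minAreaRect(C.astype(np.float32)))
C=np.array([P("side",(266,136),q,.075) for q in [(62,60),(188,48),(216,122),(98,140)]])
print("cup side",C.mean(0),cv2.minAreaRect(C.astype(np.float32)))
print("knob",P("top",(300,118),(140,119),.06),"mount",P("top",(300,118),(132,149),.018))
print("knob side",P("side",(208,153),(130,105),.06), P("side",(208,153),(138,185),.018))
C=np.array([P("top",(122,187),q,.074) for q in [(38,152),(152,115),(165,165),(50,180)]])
print("handle",C.mean(0),cv2.minAreaRect(C.astype(np.float32)))
C=np.array([P("top",(122,187),q,.022) for q in [(62,210),(228,178),(213,110)]]);d=C[1]-C[0]
print("mount",C,(C[0]+C[2])/2,np.degrees(np.arctan2(d[1],d[0])),np.hypot(*d))
C=np.array([P("side",(230,300),q,.02) for q in [(87,243),(170,243)]]);print("side mount front",C)
C=np.array([P("side",(230,300),q,.076) for q in [(105,38),(145,38),(140,150),(100,150)]]);print("side handle",C.mean(0),cv2.minAreaRect(C.astype(np.float32)))
# glue
s=cv2.imread("pics/side0.png");t=cv2.imread("pics/top0.png")
k=290/1
f=lambda p:((p[0]*1030/800+290)/3,(p[1]*420/326+210)/3)
print("glue cap",ray("top",f((306,84)),.11)*1000, "foot",ray("top",f((312,110)),.0)*1000)
for z in(0,.055,.11): print(z,proj("side",(.63,.09,z)))
c=blob(s,"grey",(186,190),30).reshape(-1,2);print(c.min(0),c.max(0))
for n,uv,z in [("round_pad",(248,233),.014),("oblong_pad",(218,122),.014),("slip",(173,259),.02),("ball",(281,107),.022)]:
    c=blob(s,"white" if n=="slip" else "grey",uv,45);r,e=rect("side",c,z);print(n,r,e)
```

```text
cup [ 461.11745538 -194.46438041] ((460.9801330566406, -194.52487182617188), (68.31266784667969, 65.2349853515625), 22.10365104675293)
cup side [ 458.03752192 -196.76582226] ((458.42181396484375, -198.0615692138672), (66.29264068603516, 68.08814239501953), 24.25990867614746)
knob [622.46757428 -86.05982842] mount [620.59065831 -86.26009828]
knob side [619.78205903 -92.26724839] [616.28012666 -80.42514515]
handle [446.26854322 363.69885783] ((444.9490661621094, 363.8354797363281), (20.947484970092773, 47.67605209350586), 14.666584014892578)
mount [[428.35433966 395.84659848]
 [440.22499479 326.3629444 ]
 [469.02575772 332.72333379]] [448.69004869 364.28496614] -80.30513035611409 70.49035846512791
side mount front [[455.49866234 395.57524752]
 [426.49227795 390.20851837]]
side handle [446.78208107 365.25854537] ((446.90582275390625, 365.2825012207031), (14.099921226501465, 42.777767181396484), 10.755924224853516)
glue cap [628.64784928  90.24256167 110.        ] foot [629.82861243  90.95521914   0.        ]
0 [187.88628243 203.61881945]
0.055 [185.25169234 189.99856556]
0.11 [182.40376025 175.27538019]
[178 172] [193 207]
round_pad ((446.6138916015625, 166.78890991210938), (94.3377685546875, 100.77661895751953), 10.543713569641113) ((446.9632263183594, 167.14344787597656), 51.05394744873047)
oblong_pad ((632.7722778320312, -265.563232421875), (133.69346618652344, 100.50326538085938), 3.6255693435668945) ((631.9443359375, -267.7071533203125), 80.45581817626953)
slip ((605.443359375, 278.8565673828125), (122.72354888916016, 101.52080535888672), 18.02867317199707) ((605.6575317382812, 280.28021240234375), 76.85536193847656)
ball ((439.80792236328125, -379.86102294921875), (52.59556198120117, 95.8751220703125), 8.851202964782715) ((438.14892578125, -380.11932373046875), 48.54085159301758)
```

Request:
{"name": "carry_out", "arguments": {
  "moves": [
    [0.44, 0.539, -0.03, 1.46, 0.0854],
    [0.44, 0.539, -0.03, 1.46, 0.0854],
    [0.44, 0.539, -0.03, 1.46, 0.0854],
    [0.44, 0.539, -0.03, 1.46, 0.0854],
    [0.44, 0.539, -0.03, 1.46, 0.0854],
    [0.44, 0.539, -0.03, 1.46, 0.0854],
    [0.44, 0.539, -0.03, 1.46, 0.0854],
    [0.44, 0.539, -0.03, 1.46, 0.0854],
    [0.44, 0.539, -0.03, 1.46, 0.0854],
    [0.44, 0.539, -0.03, 1.46, 0.0854],
    [0.44, 0.539, -0.03, 1.46, 0.0854],
    [0.44, 0.539, -0.03, 1.46, 0.0854],
    [0.44, 0.539, -0.03, 1.46, 0.0854],
    [0.44, 0.539, -0.03, 1.46, 0.0854],
    [0.44, 0.539, -0.03, 1.46, 0.0854],
    [0.44, 0.539, -0.03, 1.46, 0.0854],
    [0.44, 0.539, -0.03, 1.46, 0.0854],
    [0.44, 0.539, -0.03, 1.46, 0.0854],
    [0.44, 0.539, -0.03, 1.46, 0.0854],
    [0.44, 0.539, -0.03, 1.46, 0.0854]
  ],
  "force": 30
}}

```text
time: 2.1
tool_pos: [0.6191, -0.0872, 0.2014]
ee_rot: [0.0, 0.646, 0.764, -0.0]
wrist_force: [0.3, -0.1, 0.4]
finger_gap: 0.0852
gripper_force: 0.0
```

Request:
{"name": "carry_out", "arguments": {
  "moves": [
    [0.001, 0.001, -0.05, 0, 0.0854],
    [0.001, 0.001, -0.1, 0, 0.0854],
    [0.001, 0.001, -0.14, 0, 0.0854],
    [0.001, 0.001, -0.159, 0, 0.0854],
    [0.001, 0.001, -0.159, 0, 0.0854],
    [0.001, 0.001, -0.159, 0, 0.01],
    [0.001, 0.001, -0.159, 0, 0.01],
    [0.001, 0.001, -0.159, 0, 0.01],
    [0.001, 0.001, -0.159, 0, 0.01],
    [0.001, 0.001, -0.159, 0, 0.01],
    [0.001, 0.001, -0.159, 0, 0.01],
    [0.001, 0.001, -0.159, 0, 0.01],
    [0.001, 0.001, -0.159, 0, 0.01],
    [0.001, 0.001, -0.159, 0, 0.01]
  ]
}}

```text
time: 3.5
tool_pos: [0.6218, -0.085, 0.0442]
ee_rot: [0.001, 0.645, 0.764, 0.0]
wrist_force: [-1.6, -1.1, 6.8]
finger_gap: 0.0296
gripper_force: 29.5
```

Request:
{"name": "carry_out", "arguments": {
  "moves": [
    [0, 0, 0.05, 0, 0.01],
    [0, 0, 0.09, 0, 0.01],
    [-0.173, 0.246, 0.09, 0, 0.01],
    [-0.173, 0.246, 0.09, 0, 0.01],
    [-0.173, 0.246, 0.09, 0, 0.01],
    [-0.173, 0.246, 0.09, 0, 0.01],
    [-0.173, 0.246, 0.09, 0, 0.01],
    [-0.173, 0.246, 0.09, 0, 0.01],
    [-0.173, 0.246, 0.09, 0, 0.01],
    [-0.173, 0.246, 0.09, 0, 0.01],
    [-0.173, 0.246, 0.09, 0, 0.01],
    [-0.173, 0.246, 0.04, 0, 0.01],
    [-0.173, 0.246, 0.04, 0, 0.01],
    [-0.173, 0.246, 0.04, 0, 0.01]
  ]
}}

```text
time: 4.9
tool_pos: [0.4471, 0.1594, 0.0813]
ee_rot: [-0.001, 0.646, 0.763, -0.002]
wrist_force: [0.3, -0.2, -0.4]
finger_gap: 0.0292
gripper_force: 30.3
```

Run:
```python
from h import *
t=arm.grab_frame("top");s=arm.grab_frame("side")
print(arm.sense()["tool_pos"])
print(proj("top",(.448,.160,.014)),proj("side",(.448,.160,.014)))
a=cv2.resize(t[137:237,154:254],(400,400));b=cv2.resize(s[163:263,198:298],(400,400))
cv2.imwrite("pics/a1.png",np.hstack([a,b]))
```

```text
[0.44928321 0.16104956 0.08370818]
[204.13048129 187.00012288] [247.48353214 230.2507854 ]
```

View pics/a1.png

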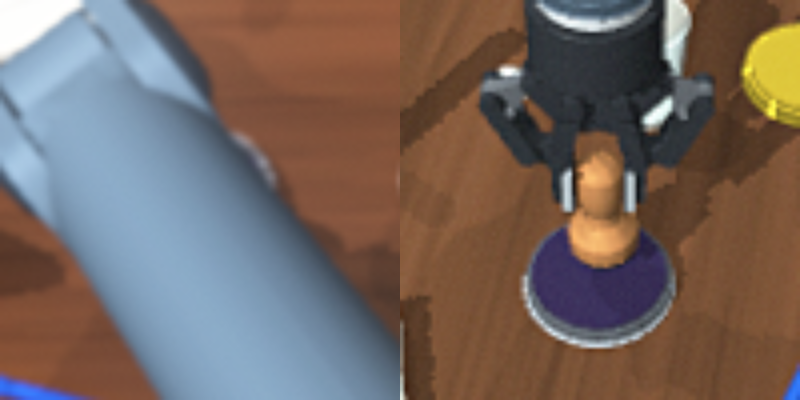

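Request:
{"name": "carry_out", "arguments": {
  "moves": [
    [0, 0, -0.015, 0, 0.01],
    [0, 0, -0.022, 0, 0.01],
    [0, 0, -0.025, 0, 0.01],
    [0, 0, -0.025, 0, 0.01]
  ]
}}

```text
time: 5.4
tool_pos: [0.4474, 0.1614, 0.0582]
ee_rot: [0.0, 0.645, 0.764, -0.001]
wrist_force: [-2.8, -0.5, 7.6]
finger_gap: 0.029
gripper_force: 31.1
```

Request:
{"name": "carry_out", "arguments": {
  "moves": [
    [0, 0, 0, 0, 0.04],
    [0, 0, 0, 0, 0.06],
    [0, 0, 0, 0, 0.0854],
    [0, 0, 0, 0, 0.0854],
    [0, 0, 0, 0, 0.0854],
    [0, 0, 0, 0, 0.0854],
    [0, 0, 0.05, 0, 0.0854],
    [0, 0, 0.1, 0, 0.0854],
    [0, 0, 0.14, 0, 0.0854],
    [0, 0.203, 0.14, 0, 0.0854],
    [0, 0.203, 0.14, 0, 0.0854],
    [0, 0.203, 0.14, 0, 0.0854],
    [0, 0.203, 0.14, 0, 0.0854],
    [0, 0.203, 0.14, 0, 0.0854],
    [0, 0.203, 0.14, 0, 0.0854],
    [0, 0.203, 0.14, 0, 0.0854],
    [0, 0.203, 0.14, 0, 0.0854]
  ]
}}

```text
time: 7.1
tool_pos: [0.4484, 0.3618, 0.1968]
ee_rot: [0.001, 0.646, 0.763, -0.001]
wrist_force: [0.5, 0.3, -0.9]
finger_gap: 0.0854
gripper_force: 0.0
```

Run:
```python
from h import *
t=arm.grab_frame("top");s=arm.grab_frame("side")
print(arm.sense()["tool_pos"],proj("side",(.447,.364,.076)),proj("side",(.447,.364,.2)))
a=cv2.resize(t[137:237,154:254],(400,400));b=cv2.resize(s[185:335,168:318],(400,400))
cv2.imwrite("pics/a2.png",np.hstack([a,b]))
```

```text
[0.44843022 0.36215795 0.19713419] [228.0462421 289.5228001] [224.57467554 256.23531134]
```

View pics/a2.png

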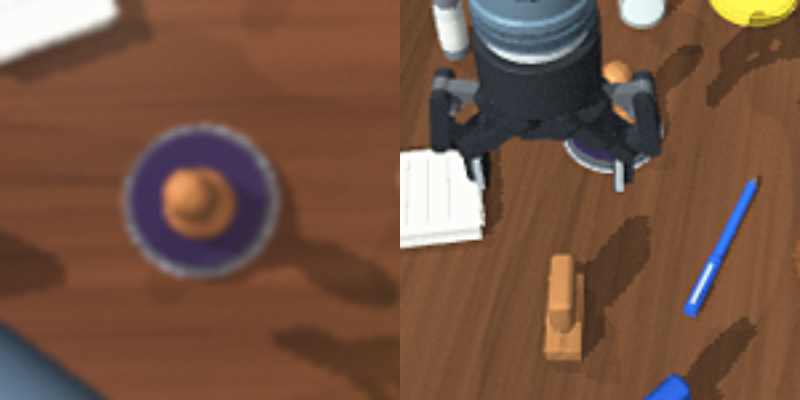

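Request:
{"name": "carry_out", "arguments": {
  "moves": [
    [-0.001, 0.002, -0.05, 0, 0.0854],
    [-0.001, 0.002, -0.1, 0, 0.0854],
    [-0.001, 0.002, -0.14, 0, 0.0854],
    [-0.001, 0.002, -0.157, 0, 0.0854],
    [-0.001, 0.002, -0.157, 0, 0.0854],
    [-0.001, 0.002, -0.157, 0, 0.0],
    [-0.001, 0.002, -0.157, 0, 0.0],
    [-0.001, 0.002, -0.157, 0, 0.0],
    [-0.001, 0.002, -0.157, 0, 0.0],
    [-0.001, 0.002, -0.157, 0, 0.0],
    [-0.001, 0.002, -0.157, 0, 0.0],
    [-0.001, 0.002, -0.157, 0, 0.0],
    [-0.001, 0.002, -0.157, 0, 0.0],
    [-0.001, 0.002, -0.157, 0, 0.0],
    [-0.001, 0.002, -0.157, 0, 0.0]
  ],
  "force": 40
}}

```text
time: 8.7
tool_pos: [0.4473, 0.3669, 0.0415]
ee_rot: [0.0, 0.645, 0.764, 0.001]
wrist_force: [0.3, -1.2, 5.7]
finger_gap: 0.0196
gripper_force: 45.8
```

Request:
{"name": "carry_out", "arguments": {
  "moves": [
    [0, 0, 0.05, 0, 0],
    [0, 0, 0.1, 0, 0],
    [0, 0, 0.15, 0, 0],
    [0.188, -0.638, 0.15, -1.674, 0],
    [0.188, -0.638, 0.15, -1.674, 0],
    [0.188, -0.638, 0.15, -1.674, 0],
    [0.188, -0.638, 0.15, -1.674, 0],
    [0.188, -0.638, 0.15, -1.674, 0],
    [0.188, -0.638, 0.15, -1.674, 0],
    [0.188, -0.638, 0.15, -1.674, 0],
    [0.188, -0.638, 0.15, -1.674, 0],
    [0.188, -0.638, 0.15, -1.674, 0],
    [0.188, -0.638, 0.15, -1.674, 0],
    [0.188, -0.638, 0.15, -1.674, 0],
    [0.188, -0.638, 0.15, -1.674, 0],
    [0.188, -0.638, 0.15, -1.674, 0],
    [0.188, -0.638, 0.15, -1.674, 0],
    [0.188, -0.638, 0.15, -1.674, 0],
    [0.188, -0.638, 0.15, -1.674, 0],
    [0.188, -0.638, 0.15, -1.674, 0]
  ]
}}

```text
time: 10.7
tool_pos: [0.6347, -0.2681, 0.1897]
ee_rot: [-0.001, 0.999, 0.035, -0.0]
wrist_force: [0.4, 0.5, -0.3]
finger_gap: 0.0194
gripper_force: 44.7
```

Request:
{"name": "carry_out", "arguments": {
  "moves": [
    [0, 0, -0.05, 0, 0],
    [0, 0, -0.1, 0, 0],
    [0, 0, -0.11, 0, 0],
    [0, 0, -0.11, 0, 0],
    [0, 0, -0.11, 0, 0]
  ]
}}

```text
time: 11.2
tool_pos: [0.6366, -0.2712, 0.0828]
ee_rot: [0.0, 0.999, 0.034, 0.002]
wrist_force: [0.6, 0.6, -0.1]
finger_gap: 0.0192
gripper_force: 44.6
```

Run:
```python
from h import *
s=arm.grab_frame("side");t=arm.grab_frame("top")
print(arm.sense()["tool_pos"],proj("side",(.635,-.272,.014)))
a=cv2.resize(t[61:161,323:423],(400,400));b=cv2.resize(s[70:170,168:268],(400,400))
cv2.imwrite("pics/a3.png",np.hstack([a,b]))
```

```text
[ 0.63750274 -0.27224495  0.08425644] [218.46117001 120.84596707]
```

View pics/a3.png

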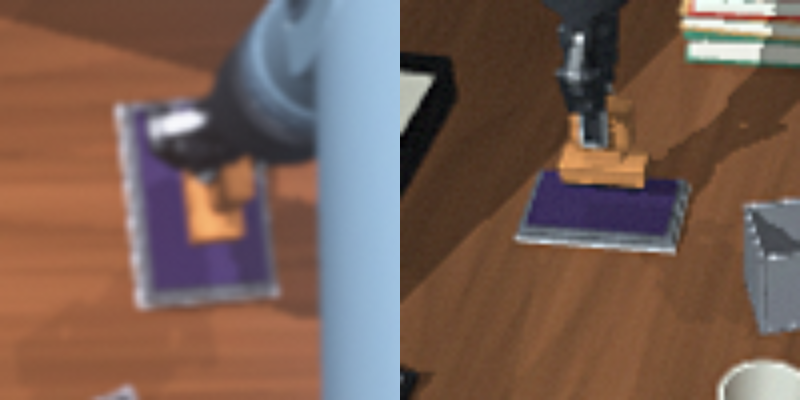

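Run:
```python
from h import *
f=lambda q,z:ray("top",((q[0]+.5)/4-.5+323,(q[1]+.5)/4-.5+61),z)[:2]*1000
print("mount end corners (top z .065)",f((189,240),.065),f((245,236),.065))
print("pad bottom corners",f((142,307),.012),f((278,293),.012),"TL",f((117,105),.012))
```

```text
mount end corners (top z .065) [ 596.66726102 -253.52866019] [ 598.35230524 -287.83589296]
pad bottom corners [ 566.64321855 -234.56004814] [ 573.68877887 -321.63946357] TL [ 699.23336607 -224.08427983]
```

Request:
{"name": "carry_out", "arguments": {
  "moves": [
    [0.002, -0.001, -0.015, 0, 0],
    [0.002, -0.001, -0.025, 0, 0],
    [0.002, -0.001, -0.028, 0, 0],
    [0.002, -0.001, -0.028, 0, 0],
    [0.002, -0.001, -0.028, 0, 0]
  ]
}}

```text
time: 11.8
tool_pos: [0.6379, -0.2737, 0.0551]
ee_rot: [0.001, 0.999, 0.033, 0.001]
wrist_force: [-2.6, 0.9, 10.3]
finger_gap: 0.0198
gripper_force: 46.9
```

Request:
{"name": "carry_out", "arguments": {
  "moves": [
    [0, 0, 0, 0, 0.04],
    [0, 0, 0, 0, 0.06],
    [0, 0, 0, 0, 0.0854],
    [0, 0, 0, 0, 0.0854],
    [0, 0, 0, 0, 0.0854],
    [0, 0, 0.05, 0, 0.0854],
    [0, 0, 0.1, 0, 0.0854],
    [0, 0, 0.15, 0, 0.0854],
    [-0.008, 0.363, 0.15, 0, 0.0854],
    [-0.008, 0.363, 0.15, 0, 0.0854],
    [-0.008, 0.363, 0.15, 0, 0.0854],
    [-0.008, 0.363, 0.15, 0, 0.0854],
    [-0.008, 0.363, 0.15, 0, 0.0854],
    [-0.008, 0.363, 0.15, 0, 0.0854],
    [-0.008, 0.363, 0.15, 0, 0.0854],
    [-0.008, 0.363, 0.15, 0, 0.0854],
    [-0.008, 0.363, 0.15, 0, 0.0854],
    [-0.008, 0.363, 0.15, 0, 0.0854]
  ]
}}

```text
time: 13.6
tool_pos: [0.6287, 0.0883, 0.202]
ee_rot: [0.001, 0.999, 0.032, -0.0]
wrist_force: [0.8, -0.4, 0.3]
finger_gap: 0.0853
gripper_force: 0.0
```

Run:
```python
from h import *
s=arm.grab_frame("side");t=arm.grab_frame("top")
print(arm.sense()["tool_pos"])
a=cv2.resize(t[61:161,323:423],(400,400));b=cv2.resize(s[110:230,140:260],(400,400))
cv2.imwrite("pics/a4.png",np.hstack([a,b]))
```

```text
[0.62902051 0.08614722 0.20192905]
```

View pics/a4.png

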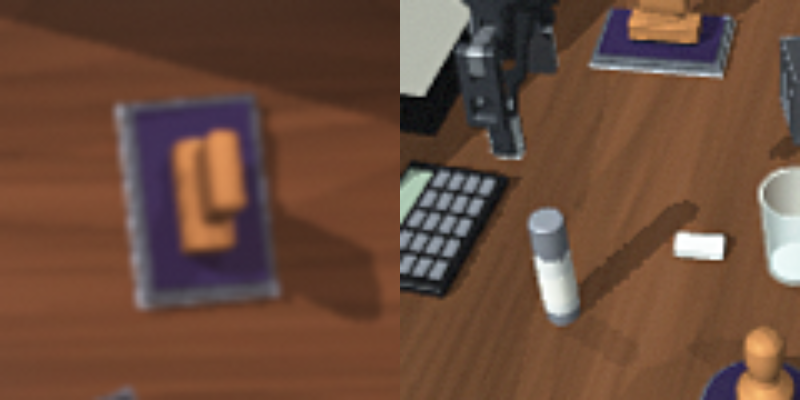

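Request:
{"name": "carry_out", "arguments": {
  "moves": [
    [0, 0.003, -0.05, 0, 0.0854],
    [0, 0.003, -0.09, 0, 0.0854],
    [0, 0.003, -0.122, 0, 0.0854],
    [0, 0.003, -0.122, 0, 0.0854],
    [0, 0.003, -0.122, 0, 0.01],
    [0, 0.003, -0.122, 0, 0.01],
    [0, 0.003, -0.122, 0, 0.01],
    [0, 0.003, -0.122, 0, 0.01],
    [0, 0.003, -0.122, 0, 0.01],
    [0, 0.003, -0.122, 0, 0.01],
    [0, 0.003, -0.122, 0, 0.01],
    [0, 0.003, -0.122, 0, 0.01],
    [0, 0.003, -0.122, 0, 0.01],
    [0, 0.003, -0.122, 0, 0.01]
  ],
  "force": 30
}}

```text
time: 15.1
tool_pos: [0.6304, 0.0929, 0.0825]
ee_rot: [0.0, 0.999, 0.033, 0.002]
wrist_force: [-1.3, -1.5, 6.3]
finger_gap: 0.027
gripper_force: 29.5
```

Request:
{"name": "carry_out", "arguments": {
  "moves": [
    [0, 0, 0.05, 0, 0.01],
    [0, 0, 0.1, 0, 0.01],
    [0, 0, 0.14, 0, 0.01],
    [-0.169, -0.287, 0.14, 0, 0.01],
    [-0.169, -0.287, 0.14, 0, 0.01],
    [-0.169, -0.287, 0.14, 0, 0.01],
    [-0.169, -0.287, 0.14, 0, 0.01],
    [-0.169, -0.287, 0.14, 0, 0.01],
    [-0.169, -0.287, 0.14, 0, 0.01],
    [-0.169, -0.287, 0.14, 0, 0.01],
    [-0.169, -0.287, 0.14, 0, 0.01],
    [-0.169, -0.287, 0.14, 0, 0.01],
    [-0.169, -0.287, 0.14, 0, 0.01],
    [-0.169, -0.287, 0.095, 0, 0.01],
    [-0.169, -0.287, 0.095, 0, 0.01],
    [-0.169, -0.287, 0.095, 0, 0.01]
  ]
}}

```text
time: 16.7
tool_pos: [0.4594, -0.1917, 0.1746]
ee_rot: [-0.001, 0.999, 0.035, -0.001]
wrist_force: [0.5, -0.2, -0.5]
finger_gap: 0.027
gripper_force: 29.8
```

Run:
```python
from h import *
s=arm.grab_frame("side");t=arm.grab_frame("top")
print(arm.sense()["tool_pos"],proj("side",(.4605,-.195,.095)))
a=cv2.resize(t[127:227,297:397],(400,400));b=cv2.resize(s[70:170,216:316],(400,400))
cv2.imwrite("pics/a5.png",np.hstack([a,b]))
```

```text
[ 0.46115522 -0.19306887  0.17665161] [266.31591344 120.82482256]
```

View pics/a5.png

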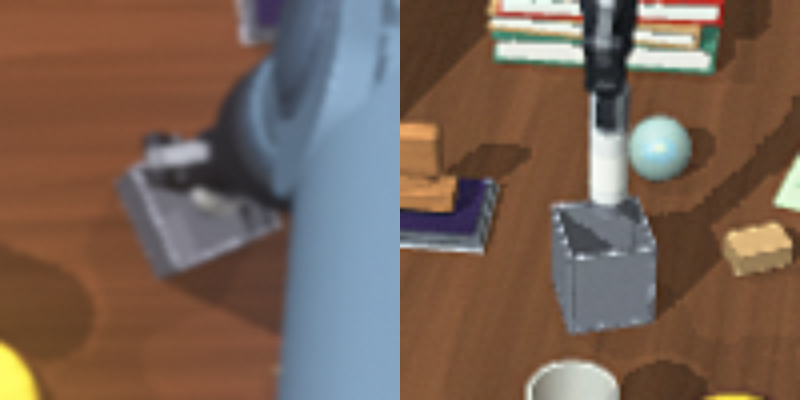

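Request:
{"name": "carry_out", "arguments": {
  "moves": [
    [0.002, -0.001, -0.03, 0, 0.01],
    [0.002, -0.001, -0.06, 0, 0.01],
    [0.002, -0.001, -0.08, 0, 0.01],
    [0.002, -0.001, -0.09, 0, 0.01],
    [0.002, -0.001, -0.09, 0, 0.01],
    [0.002, -0.001, -0.09, 0, 0.01]
  ]
}}

```text
time: 17.4
tool_pos: [0.4631, -0.1951, 0.0867]
ee_rot: [0.0, 0.999, 0.033, 0.001]
wrist_force: [-0.0, -0.1, -0.4]
finger_gap: 0.0267
gripper_force: 29.9
```

Request:
{"name": "carry_out", "arguments": {
  "moves": [
    [0, 0, -0.002, 0, 0.01],
    [0, 0, -0.002, 0, 0.01],
    [0, 0, -0.002, 0, 0.035],
    [0, 0, -0.002, 0, 0.05],
    [0, 0, -0.002, 0, 0.0854],
    [0, 0, -0.002, 0, 0.0854],
    [0, 0, -0.002, 0, 0.0854],
    [0, 0, 0.04, 0, 0.0854],
    [0, 0, 0.08, 0, 0.0854],
    [0, 0, 0.12, 0, 0.0854],
    [-0.02, -0.183, 0.12, 0, 0.0854],
    [-0.02, -0.183, 0.12, 0, 0.0854],
    [-0.02, -0.183, 0.12, 0, 0.0854],
    [-0.02, -0.183, 0.12, 0, 0.0854],
    [-0.02, -0.183, 0.12, 0, 0.0854],
    [-0.02, -0.183, 0.12, 0, 0.0854],
    [-0.02, -0.183, 0.12, 0, 0.0854]
  ]
}}

```text
time: 19.1
tool_pos: [0.4422, -0.3757, 0.2048]
ee_rot: [-0.001, 0.999, 0.034, -0.0]
wrist_force: [-0.8, 0.0, 0.1]
finger_gap: 0.0853
gripper_force: 0.0
```

Run:
```python
from h import *
s=arm.grab_frame("side");t=arm.grab_frame("top")
print(arm.sense()["tool_pos"])
a=cv2.resize(t[127:227,317:417],(400,400));b=cv2.resize(s[70:170,216:316],(400,400))
cv2.imwrite("pics/a6.png",np.hstack([a,b]))
```

```text
[ 0.44244389 -0.37543843  0.20507249]
```

View pics/a6.png

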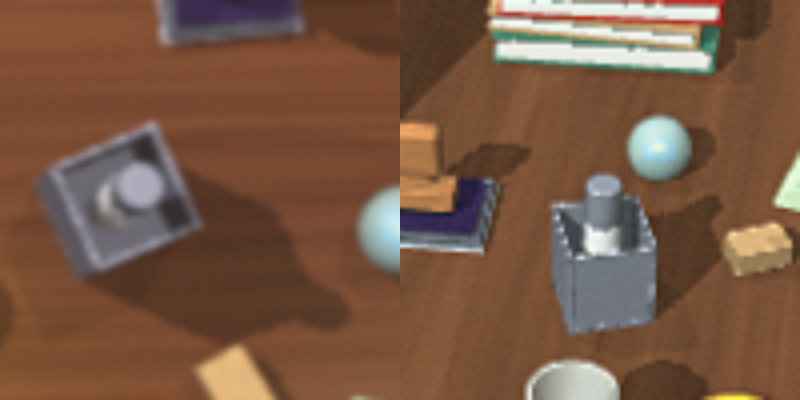

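Request:
{"name": "carry_out", "arguments": {
  "moves": [
    [-0.001, -0.002, -0.05, 0, 0.0854],
    [-0.001, -0.002, -0.1, 0, 0.0854],
    [-0.001, -0.002, -0.15, 0, 0.0854],
    [-0.001, -0.002, -0.19, 0, 0.0854],
    [-0.001, -0.002, -0.202, 0, 0.0854],
    [-0.001, -0.002, -0.202, 0, 0.0854],
    [-0.001, -0.002, -0.202, 0, 0.03],
    [-0.001, -0.002, -0.202, 0, 0.03],
    [-0.001, -0.002, -0.202, 0, 0.03],
    [-0.001, -0.002, -0.202, 0, 0.03],
    [-0.001, -0.002, -0.202, 0, 0.03],
    [-0.001, -0.002, -0.202, 0, 0.03],
    [-0.001, -0.002, -0.202, 0, 0.03],
    [-0.001, -0.002, -0.202, 0, 0.03]
  ],
  "force": 35
}}

```text
time: 20.6
tool_pos: [0.4428, -0.3808, 0.0066]
ee_rot: [0.001, 0.999, 0.033, 0.002]
wrist_force: [-1.0, 1.7, 6.3]
finger_gap: 0.054
gripper_force: 36.2
```

Request:
{"name": "carry_out", "arguments": {
  "moves": [
    [0, 0, 0.03, 0, 0.03],
    [0, 0, 0.07, 0, 0.03],
    [0, 0, 0.12, 0, 0.03],
    [0, 0, 0.17, 0, 0.03],
    [0, 0, 0.17, 0, 0.03]
  ]
}}

```text
time: 21.1
tool_pos: [0.4461, -0.3844, 0.184]
ee_rot: [0.007, 0.999, 0.033, 0.008]
wrist_force: [0.8, -1.2, -1.7]
finger_gap: 0.0538
gripper_force: 38.1
```

Request:
{"name": "carry_out", "arguments": {
  "moves": [
    [0.04, 0.16, 0, 0.2, 0.03],
    [0.04, 0.16, 0, 0.2, 0.03],
    [0.04, 0.16, 0, 0.2, 0.03],
    [0.08, 0.32, 0, 0.4, 0.03],
    [0.08, 0.32, 0, 0.4, 0.03],
    [0.08, 0.32, 0, 0.4, 0.03],
    [0.12, 0.48, 0, 0.6, 0.03],
    [0.12, 0.48, 0, 0.6, 0.03],
    [0.12, 0.48, 0, 0.6, 0.03],
    [0.167, 0.654, 0, 0.6, 0.03],
    [0.167, 0.654, 0, 0.6, 0.03],
    [0.167, 0.654, 0, 0.6, 0.03],
    [0.167, 0.654, 0, 0.6, 0.03],
    [0.167, 0.654, 0, 0.6, 0.03],
    [0.167, 0.654, -0.05, 0.6, 0.03],
    [0.167, 0.654, -0.1, 0.6, 0.03],
    [0.167, 0.654, -0.12, 0.6, 0.03],
    [0.167, 0.654, -0.12, 0.6, 0.03],
    [0.167, 0.654, -0.12, 0.6, 0.03]
  ]
}}

```text
time: 23.0
tool_pos: [0.6079, 0.2742, 0.0537]
ee_rot: [-0.0, 0.945, 0.327, 0.0]
wrist_force: [-1.1, 0.7, -1.1]
finger_gap: 0.0537
gripper_force: 38.2
```

Run:
```python
from h import *
s=arm.grab_frame("side");t=arm.grab_frame("top")
print(arm.sense()["tool_pos"],proj("side",(.609,.275,.052))-[123,210],"*4")
a=cv2.resize(t[76:176,110:210],(400,400));b=cv2.resize(s[210:310,123:223],(400,400))
cv2.imwrite("pics/a7.png",np.hstack([a,b]))
```

```text
[0.60965108 0.27540179 0.05616884] [46.72007074 39.08971577] *4
```

View pics/a7.png

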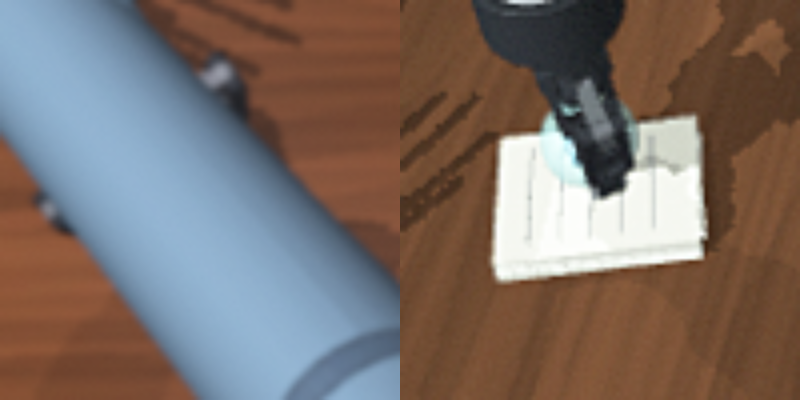

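Request:
{"name": "carry_out", "arguments": {
  "moves": [
    [0, 0, -0.015, 0, 0.03],
    [0, 0, -0.024, 0, 0.03],
    [0, 0, -0.028, 0, 0.03],
    [0, 0, -0.028, 0, 0.03],
    [0, 0, -0.028, 0, 0.03]
  ]
}}

```text
time: 23.6
tool_pos: [0.6073, 0.2739, 0.0267]
ee_rot: [0.001, 0.945, 0.327, -0.001]
wrist_force: [-2.6, -2.4, 7.7]
finger_gap: 0.054
gripper_force: 38.8
```

Request:
{"name": "carry_out", "arguments": {
  "moves": [
    [0, 0, 0, 0, 0.06],
    [0, 0, 0, 0, 0.07],
    [0, 0, 0, 0, 0.0854],
    [0, 0, 0, 0, 0.0854],
    [0, 0, 0, 0, 0.0854],
    [0, 0, 0, 0, 0.0854],
    [0, 0, 0.03, 0, 0.0854],
    [0, 0, 0.07, 0, 0.0854],
    [0, 0, 0.12, 0, 0.0854],
    [0, 0, 0.17, 0, 0.0854],
    [0, -0.25, 0.2, 0, 0.0854],
    [0, -0.25, 0.2, 0, 0.0854],
    [0, -0.25, 0.2, 0, 0.0854],
    [0, -0.25, 0.2, 0, 0.0854],
    [0, -0.25, 0.2, 0, 0.0854],
    [0, -0.25, 0.2, 0, 0.0854],
    [0, -0.25, 0.2, 0, 0.0854]
  ]
}}

```text
time: 25.3
tool_pos: [0.6077, 0.0211, 0.2255]
ee_rot: [0.0, 0.946, 0.324, 0.0]
wrist_force: [0.8, 1.6, 0.4]
finger_gap: 0.0852
gripper_force: 0.0
```

Run:
```python
from h import *
s=arm.grab_frame("side");t=arm.grab_frame("top")
cv2.imwrite("pics/a8.png",np.hstack([cv2.resize(t[70:250,90:400],(465,270)),s[80:350,120:340]]))
```

```text
(no output)
```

View pics/a8.png

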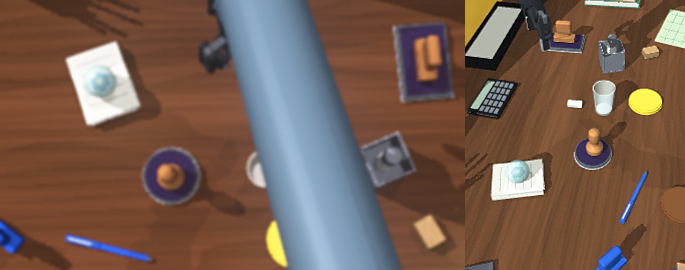

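```bash
python3 -c "
from rig import arm
print(arm.finish_job())"
```

```text
the job is handed in; nothing more can be done
None
```

Job handed in at about 25 s: both stamps stand face down on the middle of their pads, the glue stick is cap up in the pen cup, the paperweight sits on the middle of the slips, and the final pictures show the tea glass still standing where it was.

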